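Load a cast buckle plate into the leaf drill jig

ROBOT

A 7-joint arm with a two-finger parallel gripper is mounted at the origin on a cart in front of the work surface, level with it; the furniture and walls round the work are solid. World frame = base frame: x ahead of the robot, y to its left, z up, the work surface at z = 0. Lengths are in m, angles in rad, forces in N, time in s.
With the tool pointing down it reaches from about 0.35 to 0.9 m from the base axis. Payload 8.1 kg.
Tool frame: the origin (TCP) lies midway between the tips of the shut fingers; the grasp point (between the pads) lies 19 mm behind it; z points along the fingers, y is the line along which they close (so a half turn about z gives the same grasp; the last joint's range is limited). The gripper opens to 85 mm and grips with 20 to 120 N. Pads are 22 mm wide; open, the fingers measure 114 mm over their backs; the gripper's body (76 mm by 85 mm) begins 54 mm behind the grasp point. The pads swing forward as they close: fully open they stand 13 mm farther back than shut.
Start: joints at [1.123, 0.434, 0.025, 1.573, -0.012, 1.134, -0.075], TCP at [0.211, -0.588, 0.231] pointing down, gripper open.
Joint ranges: [-2.62, 2.62], [-0.44, 2.09], [-1.27, 1.32], [0.08, 2.57], [-1.32, 4.46], [0.12, 2], [-2.74, 2.74]. Speed limits (rad/s): [2.22, 2.22, 3.01, 3.01, 3.14, 3.14, 3.14].

INTERFACE

Orientations are given as a rotation vector (axis times angle).
In Python, from station import manip gives the robot as it stands. The module is installed in compiled form; this text tells all that it offers.
- The arm moves only by the tool move_arm, never from a script. Its argument "increments" is a list that holds one entry, the list of rows, each a list of 7 numbers: the turn, a rotation vector about the tool's x, y, z in degrees, then the shift along the tool's x, y, z in m, then the finger opening in m, from 0 to 0.0854. A call has exactly 5 rows; each row shifts and turns the commanded pose from where the row before left it, along the tool's axes as they then stand; what a row does not reach is not made up. A row lasts 1/10 s, in which the tool goes at most 50 mm and 8.59 degrees, less where a joint would pass 70% of its speed; a pose out of reach is approached as far as the arm can. A call with a gripper value outside its range is refused whole. The fingers move at their own pace and stop on an object; "force" is the grip in N (left out, the last holds). Time passes only in rows, so rows that do not move let the fingers close, or fill a call up. It gives the time, the measured TCP pose, the force, the opening and the grip force at its end, in the units of the state.
- manip.get_obs(): the state, without advancing time (a new reading comes with each control period).
- manip.snapshot(name): name is "scene" or "side" or "wrist"; returns a dict with "img" (400x640x3 uint8, red, green, blue), "mtx" (3x3 intrinsics, pixels), "k1" (the pictures are not rectified: a ray, as slopes to the right and down, at radius r is drawn at 1 + k1 r^2 times it, then the intrinsics apply), "R" (3x3) and "t" (3): a world point X has camera coordinates R X + t; the wrist camera has in their place "tool_from_camera" (4x4, takes a point from camera to tool coordinates, whose origin is the TCP and whose axes are the flange's). Camera axes: x right, y down, z forward; pixel columns grow to the right and rows downward; lengths in m; the calibration is good to about 2 mm. A picture is of the moment at which its call begins: read the wrist's pose just before it. There is no depth.
- manip.sign_off(): hands the job in; it is judged then, once.
The state is a dict: "time_s": time; "joints": joint angles; "joint_vel": joint speeds; "joint_torque": joint torques, N m; "ee_pos": TCP position; "tool_rot": TCP orientation; "ft_force": force on the tool from outside, world axes, zero at the start; "moment": the same for the moment, N m; "width": opening from 0.0 (shut) to 1.0 (fully open); "finger_force": force on a finger pad.
Only numpy, scipy, OpenCV 4.12 (cv2) and the standard library are available. Lean on these libraries where they do the work, as an engineer would, in place of code of your own. Each camera call takes 0.05 s, during which the arm holds its last target. There are 200 camera calls.

TASK

Load the brass buckle casting into the blue drill jig so that its two holes go over the two dowels, whose bar may be locked a few millimetres off centre, and press it down, without ramming it, until both ends sit fully home on the steel rails; knock-out pins tend to hold it up. Only then swing the steel leaf down flat over it and turn the red thumb latch a quarter turn so that its nose holds the leaf shut. Do not disturb the other things on the bench.

Things in the scene. Friction and masses are not known exactly. Their poses are not given: they have to be found in the camera images.
- blank: Loose brass casting (belt-buckle plate), about 0.4 kg: flat plate 60 x 130 x 8 mm, the flat casting gate still standing up from the middle of its top. Origin: centre of the plate's underside; x along the 60 mm side, y along the 130 mm side, z up. Two through holes, 10 mm across, at x = 0, y = +34 and -34 mm. Half a turn about z makes no difference.
- blank_gate (a point): Centre of the top of the casting's gate, 34 mm above the plate's underside (26 mm above its top). The gate is 22 mm along the casting's x and 12 mm thick along its y: grip it across the 12 mm.
- blank_end_a (a point): Point on the casting's underside, 53 mm from its middle toward its +y end.
- blank_end_b (a point): Point on the casting's underside, 53 mm from its middle toward its -y end.
- jig: Drill jig fixed to the table: blue base 140 x 166 x 20 mm. Origin: on the table under the middle of the nest; x points from the latch toward the hinge, y along the nest's length, z up. The casting, its y along the jig's y, rests on two steel rails that run along y at x = +23 and -23 mm, tops 26 mm above the table.
- jig_seat (a point): Middle of the nest at the height of the rails' tops, 26 mm above the table. Home, the middle of the casting's underside lies at this height and up to 7 mm from here along the jig's y, wherever the dowels are set.
- locator_slot (a point): Fixed point in the middle of the nest (same point as jig_seat). A dark locator bar with two steel dowels, at jig x = 0 and 68 mm apart, is locked somewhere along y: their middle is up to 7 mm either way from here, not measured (look or feel). Dowels 8 mm in diameter, straight to 32 mm above the table, then a tapering nose; tips 40 mm above the table.
- knockout_spot_a (a point): Fixed point at jig x = 0, y = +53 mm, at the height of the rails' tops. A brass knock-out pin 11 mm wide comes up here and holds the casting's end up: it starts 2 to 6 mm above the rails (not measured), stays where it is left (no spring) and yields to about 7 N; pushed right down it is level with the rails and the casting sits solid.
- knockout_spot_b (a point): The same for the other knock-out pin, at jig x = 0, y = -53 mm; the two pins start at different heights.
- leaf (a joint): Hinge of the leaf, rad: 0 = shut (level over the nest), grows as it opens, stop at 1.95 (tipped back past upright). Stiff (about 0.2 N m): stays where it is left. The leaf is a steel frame 8 mm thick, reaching 97 mm from the hinge axis, 124 mm wide, with a window (24 to 68 mm from the axis, 80 mm wide) for the gate; four steel bushes under it.
- leaf_hinge (a point): Middle of the leaf's hinge axis, which runs along the jig's y at x = +50 mm, 46 mm above the table. Shut, the leaf's upper face is 50 mm above the table and its bushes end a millimetre above the seated casting.
- leaf_tab (a point): Middle of the outer (upper when shut) face of the leaf's finger tab, 28 mm wide, 108 mm from the hinge axis and 44 mm toward the jig's +y; push here or on the frame beside it.
- latch (a joint): Turn of the red thumb latch, rad: 0 = open (its dark nose points along the jig's -y, clear of the leaf), 1.571 = stop, locked (nose along +x, over the leaf's front bar); grows counter-clockwise seen from above. Friction about 0.05 N m; stays where it is left.
- latch_grip (a point): Top centre of the latch's red wing, on its turning axis (jig x = -62 mm, y = 0), 77 mm above the table. The wing is upright, 34 mm long along the nose, 10 mm thick, 20 mm high.
- steel_block: Loose mottled grey bench block, 62 x 62 x 20 mm, a bystander. Origin: centre of the underside.
- pill_jar_a: Loose amber jar with a white cap, 42 mm across, 72 mm high, a bystander. Origin: centre of the underside.
- glue_bottle_b: Loose black glue bottle with a blue nozzle, 23 x 30 x 88 mm, a bystander. Origin: centre of the underside.
- blue_block: Loose blue block, 35 x 45 x 22 mm, a bystander. Origin: centre of the underside.

How it is judged:
By the outcome, as a careful person would: the job done as asked, in the order asked, and still so for the second after the job is handed in, with the robot touching nothing.
It also fails if it takes over 70 s, if anything falls off the work surface, if the arm or the gripper's body presses on something with over 40 N, if the wrist force passes 120 N, or if a joint passes its speed limit or range.

## Working session

There is one attempt and no reset: what is moved stays moved. The work goes in short steps, Python scripts to look and compute and a tool call to move; the robot and the scene stay as the last step left them, time stands still between calls to the robot, and variables do not carry over. Pictures are saved under pics/ and viewed, at most 10 in all, crops included, and the job is handed in when it is done.

Besides the shell and the picture viewer there is one more tool, called by a JSON object that holds its "fn" and its "kwargs". move_arm: Moves the arm, as the interface text tells. Its arguments: {"type":"object","properties":{"increments":{"type":"array"},"force":{"type":"number"}},"required":["increments"]}

```bash
mkdir -p pics
python3 - <<'E'
from station import manip
import cv2,numpy as np
o=manip.get_obs();print({k:np.round(v,3).tolist() for k,v in o.items()})
import pickle
d={}
for n in("scene","side","wrist"):
    s=manip.snapshot(n);d[n]=s
    cv2.imwrite(f"pics/{n}0.png",s["img"][:,:,::-1])
    print(n,{k:np.round(v,3).tolist() for k,v in s.items() if k!="img"})
pickle.dump(d,open("s0.pkl","wb"))
E
```

```text
{'time_s': 0.0, 'joints': [1.123, 0.435, 0.025, 1.574, -0.012, 1.134, -0.075], 'joint_vel': [0.001, -0.001, 0.001, 0.001, 0.001, -0.001, -0.0], 'joint_torque': [-0.001, -67.048, 1.024, -31.622, 0.015, 0.012, 0.0], 'ee_pos': [0.211, -0.588, 0.231], 'tool_rot': [-3.094, -0.539, 0.001], 'ft_force': [0.167, 0.064, -0.078], 'moment': [0.027, -0.016, 0.036], 'finger_force': 0.0, 'width': 1.005}
scene {'mtx': [[367.174, 0.0, 319.986], [0.0, 367.174, 205.336], [0.0, 0.0, 1.0]], 'k1': -0.01, 'R': [[-0.954, -0.299, -0.022], [-0.166, 0.588, -0.792], [0.249, -0.752, -0.611]], 't': [0.543, 0.204, 1.026]}
side {'mtx': [[401.142, 0.0, 319.864], [0.0, 401.142, 199.701], [0.0, 0.0, 1.0]], 'k1': -0.055, 'R': [[-0.999, 0.04, 0.022], [0.007, 0.605, -0.796], [-0.045, -0.795, -0.605]], 't': [0.575, 0.088, 1.186]}
wrist {'mtx': [[288.753, 0.0, 321.843], [0.0, 288.753, 200.5], [0.0, 0.0, 1.0]], 'k1': -0.027, 'tool_from_camera': [[-0.001, -0.961, -0.278, 0.071], [1.0, -0.001, -0.0, 0.0], [0.0, -0.278, 0.961, -0.143], [0.0, 0.0, 0.0, 1.0]]}
```

View pics/scene0.png

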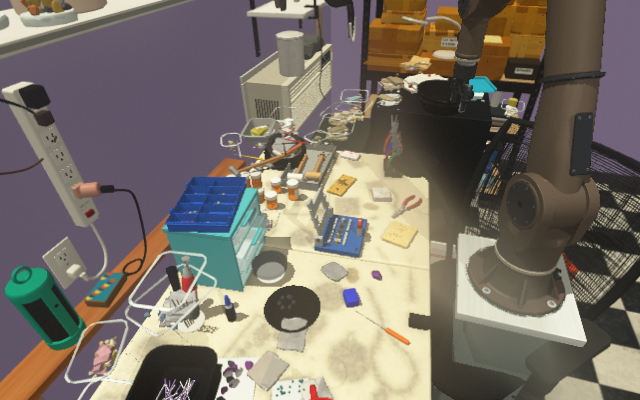

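View pics/side0.png

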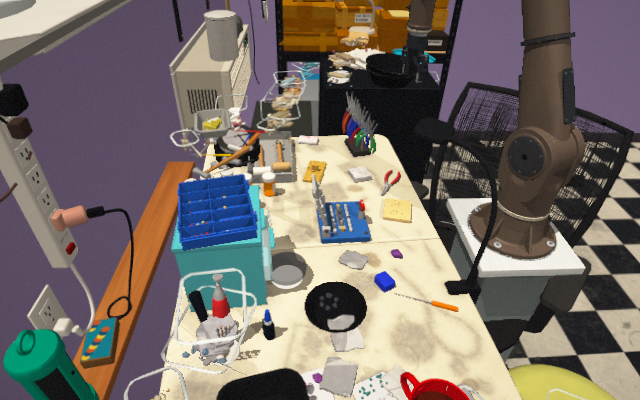

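The jig is at scene (342,235) / side (342,222). The likely casting is the yellow plate at scene (341,185) / side (315,171). The latch is the red spot at scene (361,222), and the leaf stands open on the far side. I'll get positions and zoom in.

```bash
cat > h.py <<'E'
import numpy as np,cv2,pickle
from scipy.spatial.transform import Rotation as Ro
def ray(s,uv,obs=None):
    """world origin, unit direction"""
    D=np.array([s["k1"],0,0,0,0.]);K=np.array(s["mtx"])
    p=cv2.undistortPoints(np.array([[uv]],float),K,D)[0,0]
    d=np.array([p[0],p[1],1.])
    if "R" in s and obs is None:
        R=np.array(s["R"]);o=-R.T@np.array(s["t"]);d=R.T@d
    else:
        T=np.array(s["tool_from_camera"]);W=Ro.from_rotvec(obs["tool_rot"]).as_matrix()
        o=W@T[:3,3]+obs["ee_pos"];d=W@T[:3,:3]@d
    return o,d/np.linalg.norm(d)
def onz(s,uv,z,obs=None):
    o,d=ray(s,uv,obs);return o+d*(z-o[2])/d[2]
def tri(rs):
    A=sum(np.eye(3)-np.outer(d,d) for o,d in rs);b=sum((np.eye(3)-np.outer(d,d))@o for o,d in rs)
    return np.linalg.solve(A,b)
def rel(obs,p,tool_axes=True):
    """world vector -> tool axes"""
    return Ro.from_rotvec(obs["tool_rot"]).as_matrix().T@np.array(p)
E
python3 - <<'E'
from h import *
d=pickle.load(open("s0.pkl","rb"));a,b=d["scene"],d["side"]
for n,u,v,z in(("jig",(342,235),(342,222),.02),("blank",(341,185),(315,171),.008),("latch",(361,222),(362,203),.077),("greyblk",(381,193),(360,174),.02),("wood",(400,233),(398,209),.008)):
    print(n,onz(a,u,z).round(3),onz(b,v,z).round(3),tri([ray(a,u),ray(b,v)]).round(3))
A=cv2.resize(a["img"][150:265,285:435],None,fx=4,fy=4,interpolation=cv2.INTER_CUBIC)
B=cv2.resize(b["img"][145:260,280:430],None,fx=4,fy=4,interpolation=cv2.INTER_CUBIC)
cv2.imwrite("pics/c1.png",cv2.resize(np.vstack([A,B]),None,fx=.65,fy=.65)[:,:,::-1])
E
```

```text
jig [ 0.502 -0.019  0.02 ] [ 0.511 -0.018  0.02 ] [ 0.508 -0.041 -0.   ]
blank [ 0.58  -0.303  0.008] [ 0.58  -0.307  0.008] [ 0.58  -0.303  0.009]
latch [ 0.447 -0.031  0.077] [ 0.455 -0.034  0.077] [ 0.451 -0.054  0.06 ]
greyblk [ 0.424 -0.276  0.02 ] [ 0.428 -0.269  0.02 ] [ 0.425 -0.287  0.01 ]
wood [ 0.33  -0.092  0.008] [ 0.33  -0.091  0.008] [ 0.33  -0.091  0.008]
```

View pics/c1.png

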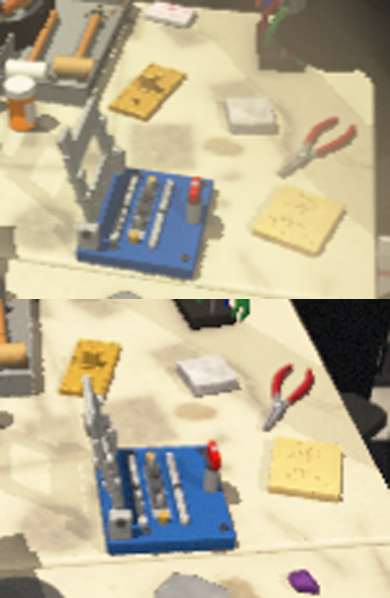

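The casting is at about (0.58,-0.30) and the jig at about (0.505,-0.02), with the leaf on the +x side. I'll move over the casting for a wrist view.

{"fn": "move_arm", "kwargs": {"increments": [[[0,0,0,0.048,-0.0135,0,0.085],[0,0,0,0.048,-0.0135,0,0.085],[0,0,0,0.048,-0.0135,0,0.085],[0,0,0,0.048,-0.0135,0,0.085],[0,0,0,0.048,-0.0135,0,0.085]]]}}

```text
time_s: 0.65
ee_pos: [0.4155, -0.4422, 0.2312]
tool_rot: [-3.095, -0.538, 0.0]
ft_force: [0.5, -0.8, 0.1]
width: 0.996
finger_force: 0.0
```

{"fn": "move_arm", "kwargs": {"increments": [[[0,0,0,0.048,-0.0135,0,0.085],[0,0,0,0.048,-0.0135,0,0.085],[0,0,0,0.048,-0.0135,0,0.085],[0,0,0,0.048,-0.0135,0,0.085],[0,0,0,0.048,-0.0135,0,0.085]]]}}

```text
time_s: 1.15
ee_pos: [0.6187, -0.2976, 0.2311]
tool_rot: [-3.095, -0.538, 0.001]
ft_force: [0.4, -1.4, -0.3]
width: 0.996
finger_force: 0.0
```

{"fn": "move_arm", "kwargs": {"increments": [[[0,0,0,0,0,0,0.085],[0,0,0,0,0,0,0.085],[0,0,0,0,0,0,0.085],[0,0,0,0,0,0,0.085],[0,0,0,0,0,0,0.085]]]}}

```text
time_s: 1.65
ee_pos: [0.6164, -0.3004, 0.2315]
tool_rot: [3.095, 0.535, -0.0]
ft_force: [-0.2, 0.8, 0.5]
width: 0.996
finger_force: 0.0
```

```bash
cat > look.py <<'E'
import sys
from station import manip
from h import *
o=manip.get_obs();s=manip.snapshot("wrist");pickle.dump((o,s),open(sys.argv[1]+".pkl","wb"))
cv2.imwrite(f"pics/{sys.argv[1]}.png",s["img"][:,:,::-1])
print(o["time_s"],np.round(o["ee_pos"],4),np.round(o["tool_rot"],3),np.round(o["joints"],2),np.round(o["ft_force"],2))
E
python3 look.py w1
```

```text
1.65 [ 0.6164 -0.3004  0.2315] [ 3.095  0.535 -0.   ] [ 0.42  0.54 -0.08  1.4   0.04  1.21 -0.89] [-0.2   0.8   0.55]
```

View pics/w1.png

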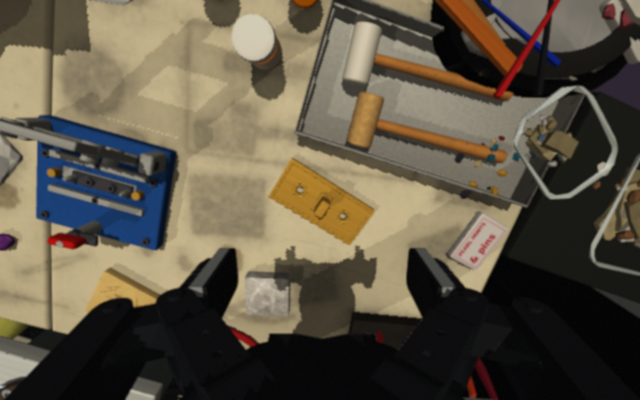

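The wrist view shows the casting centred near (322,201) with holes at (300,189) and (343,216). The jig's base corners are about (41,115), (177,150), (160,248) and (38,217), with brass pins at (53,172) and (137,195). I'll compute the poses.

```bash
cat > meas.py <<'E'
from h import *
def blobs(s,lo,hi,amin=15):
    h=cv2.cvtColor(s["img"],cv2.COLOR_RGB2HSV);m=cv2.inRange(h,np.array(lo),np.array(hi))
    c,_=cv2.findContours(m,cv2.RETR_EXTERNAL,cv2.CHAIN_APPROX_NONE)
    return sorted([x for x in c if cv2.contourArea(x)>amin],key=cv2.contourArea,reverse=True)
def wrect(s,c,z,o):
    w=np.array([onz(s,p[0],z,o)[:2] for p in c])
    r=cv2.minAreaRect((w*1000).astype(np.float32));b=cv2.boxPoints(r)
    e=b[1]-b[0] if np.linalg.norm(b[1]-b[0])>np.linalg.norm(b[2]-b[1]) else b[2]-b[1]
    return np.round(r[0],1),np.round(r[1],1),round(np.degrees(np.arctan2(e[1],e[0]))%180,1)
E
python3 - <<'E'
from meas import *
o,s=pickle.load(open("w1.pkl","rb"))
h=cv2.cvtColor(s["img"],cv2.COLOR_RGB2HSV)
for p in((290,200),(340,225),(50,150),(150,230),(137,195)):print(p,h[p[1],p[0]])
for c in blobs(s,(15,120,90),(28,255,255),30)[:8]:print("brass",c.mean(0).round(),wrect(s,c,.008,o))
for c in blobs(s,(105,150,40),(125,255,255),400)[:3]:print("blue",c.mean(0).round(),wrect(s,c,.020,o))
for n,p,z in(("h1",(300,189),.008),("h2",(343,216),.008),("j1",(41,115),.02),("j2",(177,150),.02),("j3",(160,248),.02),("j4",(38,217),.02),("pa",(53,172),.029),("pb",(137,195),.029)):print(n,onz(s,p,z,o).round(4))
E
```

```text
(290, 200) [ 19 192 170]
(340, 225) [ 19 192 167]
(50, 150) [ 30  16 110]
(150, 230) [108 195 118]
(137, 195) [ 19 194 167]
brass [[320. 202.]] (array([ 579.8, -313.8]), array([130.5,  61.4]), np.float32(76.8))
brass [[414. 133.]] (array([ 705.4, -402.6]), array([ 63.2, 181.7]), np.float32(96.1))
brass [[120. 293.]] (array([332.4, -82.7]), array([84.4, 91.2]), np.float32(166.0))
brass [[435.  74.]] (array([ 775.6, -386.5]), array([ 12.4, 149.6]), np.float32(95.5))
brass [[  7. 326.]] (array([216.2,  83.6]), array([37.3, 32.1]), np.float32(0.2))
brass [[500. 155.]] (array([ 716.2, -506.4]), array([ 9.7, 18.5]), np.float32(92.8))
brass [[135. 195.]] (array([507., -76.]), array([11.7, 10.7]), np.float32(9.5))
brass [[ 51. 172.]] (array([499.7,  36.6]), array([ 9.4, 10.8]), np.float32(109.3))
blue [[ 98. 196.]] (array([498. , -38.9]), array([114.9, 164.4]), np.float32(93.2))
blue [[109. 139.]] (array([571.9, -37.8]), array([ 17. , 162.3]), np.float32(93.3))
h1 [ 0.5883 -0.2805  0.008 ]
h2 [ 0.5722 -0.3467  0.008 ]
j1 [0.574  0.0449 0.02  ]
j2 [ 0.5876 -0.1226  0.02  ]
j3 [ 0.4497 -0.1272  0.02  ]
j4 [0.4375 0.0386 0.02  ]
pa [0.5117 0.0162 0.029 ]
pb [ 0.518 -0.09   0.029]
```

The casting is at (0.580,-0.314), measured 130.5 x 61.4 mm, with its long axis at 76.8°. The jig is at about (0.513,-0.040) with its y axis at 93.2°, and the sizes match. I'll align over the casting.

{"fn": "move_arm", "kwargs": {"increments": [[[0,0,0,-0.0386,0.001,0,0.085],[0,0,8.2,0,0,0.02,0.085],[0,0,8.2,0,0,0.03,0.085],[0,0,8.2,0,0,0.03,0.085],[0,0,8.2,0,0,0.03,0.085]]]}}

```text
time_s: 2.2
ee_pos: [0.581, -0.3137, 0.1208]
tool_rot: [3.12, -0.368, 0.001]
ft_force: [-0.4, 1.0, -0.7]
width: 0.998
finger_force: 0.0
```

{"fn": "move_arm", "kwargs": {"increments": [[[0,0,0,0,0,0,0.06],[0,0,0,0,0,0,0.06],[0,0,0,0,0,0,0.06],[0,0,0,0,0,0,0.06],[0,0,0,0,0,0,0.06]]]}}

```text
time_s: 2.7
ee_pos: [0.582, -0.3134, 0.1227]
tool_rot: [3.121, -0.355, 0.003]
ft_force: [0.3, 0.8, 0.5]
width: 0.704
finger_force: 0.0
```

```bash
python3 look.py w2
python3 - <<'E'
from meas import *
o,s=pickle.load(open("w2.pkl","rb"))
c=blobs(s,(15,120,60),(28,255,255),300)[0]
print(c.mean(0),cv2.boundingRect(c),wrect(s,c,.008,o))
r=Ro.from_rotvec(o["tool_rot"]).as_matrix();print(r.round(3))
E
```

```text
2.7 [ 0.582  -0.3134  0.1227] [ 3.121e+00 -3.550e-01  3.000e-03] [ 0.38  0.59  0.05  1.6  -0.03  0.95 -1.36] [0.29 0.78 0.5 ]
[[322.4975 197.535 ]] (251, 167, 144, 63) (array([ 579.9, -313.7]), array([130.7,  59.8]), np.float32(77.0))
[[ 0.974 -0.225  0.002]
 [-0.225 -0.974 -0.001]
 [ 0.002  0.    -1.   ]]
```

View pics/w2.png

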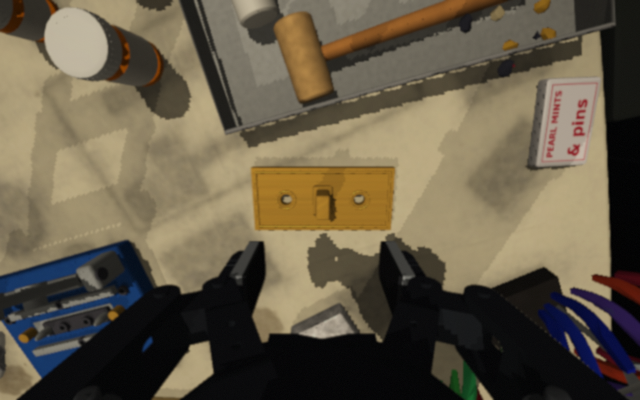

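The casting is square in view with edges at x 251–395, y 167–230, the gate at (322,203), and its long axis along the fingers. I'll descend and grip.

{"fn": "move_arm", "kwargs": {"increments": [[[0,0,0,-0.002,0,0.03,0.04],[0,0,0,0,0,0.03,0.04],[0,0,0,0,0,0.025,0.04],[0,0,0,0,0,0.015,0.04],[0,0,0,0,0,0.01,0.04]]]}}

```text
time_s: 3.25
ee_pos: [0.5792, -0.3124, 0.0104]
tool_rot: [-3.121, 0.356, 0.001]
ft_force: [-0.3, 0.3, 1.0]
width: 0.47
finger_force: 0.0
```

{"fn": "move_arm", "kwargs": {"force": 60, "increments": [[[0,0,0,0,0,0,0.005],[0,0,0,0,0,0,0.005],[0,0,0,0,0,0,0.005],[0,0,0,0,0,0,0.005],[0,0,0,0,0,0,0.005]]]}}

```text
time_s: 3.75
ee_pos: [0.5801, -0.3128, 0.0123]
tool_rot: [3.121, -0.357, 0.002]
ft_force: [0.8, 0.3, 4.8]
width: 0.125
finger_force: 60.8
```

Gripped. I'll lift and carry to a viewing point just in front of the jig.

{"fn": "move_arm", "kwargs": {"increments": [[[0,0,0,0,0,-0.01,0.005],[0,0,0,0,0,-0.03,0.005],[0,0,0,0,0,-0.035,0.005],[0,0,0,0,0,-0.035,0.005],[0,0,0,0,0,-0.03,0.005]]]}}

```text
time_s: 4.25
ee_pos: [0.5792, -0.3124, 0.1535]
tool_rot: [3.121, -0.357, 0.001]
ft_force: [0.8, -0.6, -4.2]
width: 0.125
finger_force: 59.9
```

{"fn": "move_arm", "kwargs": {"increments": [[[0,0,0,-0.018,-0.0235,0,0.005],[0,0,0,-0.026,-0.033,0,0.005],[0,0,0,-0.026,-0.033,0,0.005],[0,0,0,-0.026,-0.033,0,0.005],[0,0,0,-0.026,-0.033,0,0.005]]]}}

```text
time_s: 4.75
ee_pos: [0.4944, -0.132, 0.1517]
tool_rot: [-3.121, 0.357, 0.0]
ft_force: [0.8, 0.9, -3.6]
width: 0.125
finger_force: 59.8
```

{"fn": "move_arm", "kwargs": {"increments": [[[0,0,0,-0.026,-0.033,0,0.005],[0,0,0,-0.02,-0.026,0,0.005],[0,0,0,-0.014,-0.018,0,0.005],[0,0,-8.1,0,0,0,0.005],[0,0,-8.1,0,0,0,0.005]]]}}

```text
time_s: 5.25
ee_pos: [0.454, -0.0439, 0.1519]
tool_rot: [3.14, 0.098, 0.0]
ft_force: [0.7, -1.7, -2.8]
width: 0.125
finger_force: 59.8
```

{"fn": "move_arm", "kwargs": {"increments": [[[0,0,0,0,0,0,0.005],[0,0,0,0,0,0,0.005],[0,0,0,0,0,0,0.005],[0,0,0,0,0,0,0.005],[0,0,0,0,0,0,0.005]]]}}

```text
time_s: 5.75
ee_pos: [0.4546, -0.045, 0.1513]
tool_rot: [3.14, 0.084, -0.0]
ft_force: [-0.7, 0.4, -4.3]
width: 0.122
finger_force: 59.8
```

```bash
python3 look.py w3
```

```text
5.75 [ 0.4546 -0.045   0.1513] [ 3.14   0.084 -0.   ] [ 0.05  0.26 -0.08  2.06  0.03  0.82 -1.57] [-0.69  0.4  -4.35]
```

View pics/w3.png

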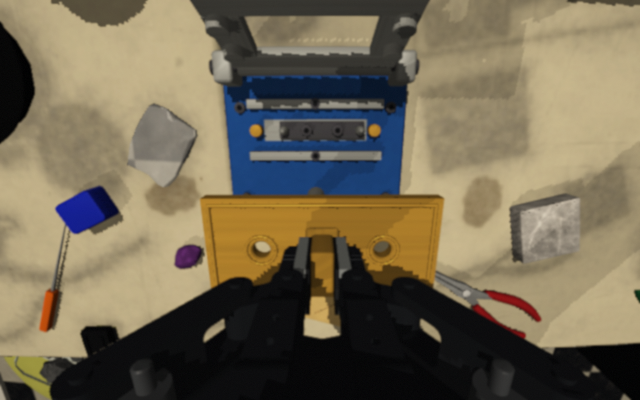

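The casting's edges run x 202–443 with holes at (262,249) and (383,249). In the nest the pins are at (256,131) and (375,131), and the bar sits right of centre, towards -y. I'll zoom in on the dowels.

Run:
```python
from meas import *
o,s=pickle.load(open("w3.pkl","rb"))
i=s["img"][90:170,220:412];cv2.imwrite("pics/c3.png",cv2.resize(i,None,fx=4,fy=4,interpolation=cv2.INTER_CUBIC)[:,:,::-1])
R=Ro.from_rotvec(o["tool_rot"]).as_matrix();P=np.array(o["ee_pos"])
for c in blobs(s,(12,120,60),(28,255,255),60)[:4]:
    z=.029 if cv2.contourArea(c)<1000 else P[2]-.004
    m=cv2.moments(c);uv=(m["m10"]/m["m00"],m["m01"]/m["m00"])
    p=onz(s,uv,z,o);print(np.round(uv,1),p.round(4),(R.T@(p-P)).round(4),wrect(s,c,z,o))
for c in blobs(s,(105,130,30),(125,255,255),800)[:3]:print("blue",cv2.boundingRect(c),wrect(s,c,.02,o))
# far plate edge and holes in tool coordinates, plate top z~ tcp-4mm
for uv in((202,197),(443,197),(262,249),(383,249)):
    print(uv,(R.T@(onz(s,uv,P[2]-.004,o)-P)).round(4))
```

```text
[321.4 237.4] [ 0.4617 -0.0446  0.1473] [0.0071 0.     0.004 ] (array([444.9, -45.7]), array([ 82.1, 130.4]), np.float32(93.0))
[ 31.1 372.5] [0.2126 0.296  0.029 ] [-0.2234 -0.3535  0.1223] (array([208.4, 300.9]), array([52.4, 65.7]), np.float32(171.5))
[373.6 130.3] [ 0.5166 -0.0885  0.029 ] [0.0595 0.0467 0.1223] (array([516.7, -88.3]), array([10.6,  9.9]), np.float32(5.5))
[256.1 130.3] [0.511  0.0167 0.029 ] [ 0.0596 -0.0586  0.1223] (array([510.8,  16.8]), array([ 9.6, 10.9]), np.float32(92.8))
blue (224, 75, 182, 119) (array([507.2, -36.2]), array([107.7, 163. ]), np.float32(93.0))
blue (56, 187, 62, 46) (array([423.7, 193.5]), array([34.1, 59.2]), np.float32(119.5))
(202, 197) [ 0.0303 -0.0633  0.004 ]
(443, 197) [0.0302 0.0647 0.004 ]
(262, 249) [ 0.0001 -0.0331  0.004 ]
(383, 249) [0.     0.0345 0.004 ]
```

View pics/c3.png

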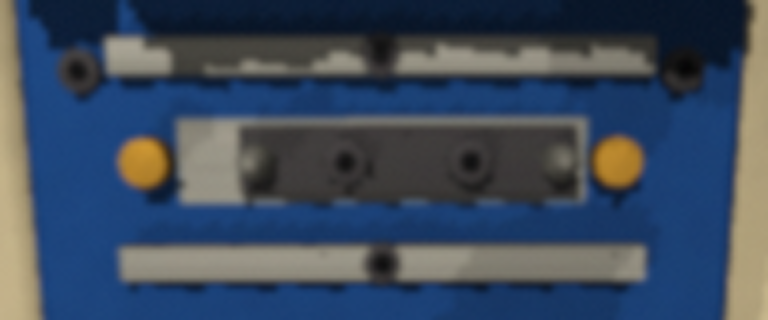

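Dowels are at crop (258,162) and (561,162), that is u≈284.5 and 360.2, v≈130.5. The bar is offset about 6.5 mm toward jig -y.

Run:
```python
from meas import *
o,s=pickle.load(open("w3.pkl","rb"));R=Ro.from_rotvec(o["tool_rot"]).as_matrix();P=np.array(o["ee_pos"])
for z in(.034,.04):
  a,b=[R.T@(onz(s,(u,130.5),z,o)-P) for u in(284.5,360.2)];print(z,a.round(4),b.round(4),((a+b)/2).round(4),(b-a)[1].round(4))
```

```text
0.034 [ 0.0596 -0.0325  0.1173] [0.0595 0.034  0.1173] [0.0595 0.0008 0.1173] 0.0665
0.04 [ 0.0598 -0.0317  0.1113] [0.0598 0.0333 0.1113] [0.0598 0.0008 0.1113] 0.065
```

Hole midpoint is (0.000,0.0007) and dowel midpoint (0.0597,0.0008) in tool axes. I'll go forward and down.

{"fn": "move_arm", "kwargs": {"increments": [[[0,0,0,0.02,0,0,0.005],[0,0,0,0.02,0,0,0.005],[0,0,0,0.0197,0,0.01,0.005],[0,0,0,0,0,0.02,0.005],[0,0,0,0,0,0.02,0.005]]]}}

```text
time_s: 6.3
ee_pos: [0.5151, -0.0416, 0.1008]
tool_rot: [3.14, 0.085, 0.002]
ft_force: [-1.6, -1.0, -4.5]
width: 0.121
finger_force: 59.9
```

{"fn": "move_arm", "kwargs": {"increments": [[[0,0,0,0,0,0.02,0.005],[0,0,0,0,0,0.012,0.005],[0,0,0,0,0,0.008,0.005],[0,0,0,0,0,0,0.005],[0,0,0,0,0,0,0.005]]]}}

```text
time_s: 6.8
ee_pos: [0.5147, -0.0416, 0.0618]
tool_rot: [3.14, 0.086, 0.001]
ft_force: [-0.3, 0.2, -3.5]
width: 0.127
finger_force: 59.8
```

Run:
```python
from station import manip
from h import *
S=[]
o=manip.get_obs()
for n in("scene","side"):
    s=manip.snapshot(n);c=(342,228) if n=="scene" else (342,215)
    S.append(cv2.resize(s["img"][c[1]-45:c[1]+45,c[0]-60:c[0]+60],None,fx=5,fy=5,interpolation=cv2.INTER_CUBIC))
cv2.imwrite("pics/d1.png",cv2.resize(np.hstack(S),(800,300))[:,:,::-1])
R=Ro.from_rotvec(o["tool_rot"]).as_matrix()
print(o["time_s"],np.round(o["ee_pos"],4),np.round(o["tool_rot"],4),np.round(o["ft_force"],2),R.round(4))
```

```text
6.8 [ 0.5147 -0.0416  0.0618] [3.1404e+00 8.6100e-02 1.1000e-03] [-0.27  0.19 -3.47] [[ 9.985e-01  5.480e-02  7.000e-04]
 [ 5.480e-02 -9.985e-01 -0.000e+00]
 [ 7.000e-04  1.000e-04 -1.000e+00]]
```

View pics/d1.png

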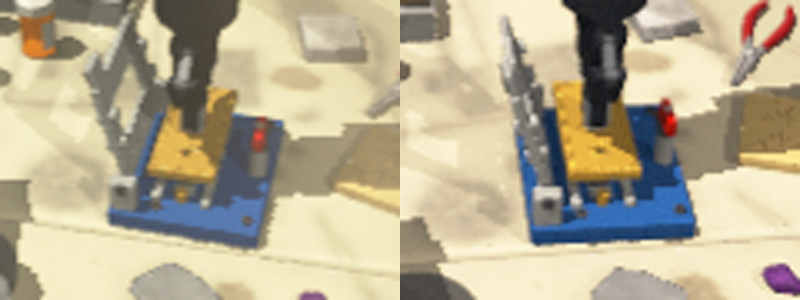

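The plate hovers square over the nest, clear of the leaf and latch. I'll lower slowly, watching the force.

{"fn": "move_arm", "kwargs": {"increments": [[[0,0,0,0,0,0.003,0.005],[0,0,0,0,0,0.003,0.005],[0,0,0,0,0,0.003,0.005],[0,0,0,0,0,0.002,0.005],[0,0,0,0,0,0,0.005]]]}}

```text
time_s: 7.4
ee_pos: [0.514, -0.0416, 0.0499]
tool_rot: [3.14, 0.086, -0.001]
ft_force: [-0.3, -0.4, -2.7]
width: 0.124
finger_force: 59.8
```

{"fn": "move_arm", "kwargs": {"increments": [[[0,0,0,0,0,0.002,0.005],[0,0,0,0,0,0.002,0.005],[0,0,0,0,0,0.001,0.005],[0,0,0,0,0,0,0.005],[0,0,0,0,0,0,0.005]]]}}

```text
time_s: 7.9
ee_pos: [0.5143, -0.0416, 0.0453]
tool_rot: [3.14, 0.086, -0.0]
ft_force: [0.1, -0.5, -4.3]
width: 0.122
finger_force: 59.8
```

The underside is at about 33 mm, below the dowel tips, with no contact force, so the holes are on. I'll keep going down gently.

{"fn": "move_arm", "kwargs": {"increments": [[[0,0,0,0,0,0.001,0.005],[0,0,0,0,0,0.001,0.005],[0,0,0,0,0,0.001,0.005],[0,0,0,0,0,0,0.005],[0,0,0,0,0,0,0.005]]]}}

```text
time_s: 8.4
ee_pos: [0.5144, -0.0417, 0.0427]
tool_rot: [3.14, 0.086, 0.001]
ft_force: [-1.7, -0.8, 5.7]
width: 0.128
finger_force: 61.0
```

{"fn": "move_arm", "kwargs": {"increments": [[[0,0,0,0,0,0.001,0.005],[0,0,0,0,0,0.001,0.005],[0,0,0,0,0,0.001,0.005],[0,0,0,0,0,0,0.005],[0,0,0,0,0,0,0.005]]]}}

```text
time_s: 8.9
ee_pos: [0.5144, -0.0416, 0.0398]
tool_rot: [3.14, 0.086, 0.001]
ft_force: [-2.7, -0.8, 7.2]
width: 0.125
finger_force: 61.5
```

{"fn": "move_arm", "kwargs": {"increments": [[[0,0,0,0,0,0.001,0.005],[0,0,0,0,0,0.001,0.005],[0,0,0,0,0,0.0005,0.005],[0,0,0,0,0,0,0.005],[0,0,0,0,0,0,0.005]]]}}

```text
time_s: 9.4
ee_pos: [0.5144, -0.0416, 0.0382]
tool_rot: [3.14, 0.086, 0.001]
ft_force: [-7.3, 0.3, 21.7]
width: 0.129
finger_force: 63.7
```

Run:
```python
from station import manip
o=manip.get_obs();print(o["ee_pos"],o["tool_rot"],o["ft_force"],o["moment"])
```

```text
[ 0.51436013 -0.04159327  0.038238  ] [3.14025961e+00 8.64339837e-02 1.17126078e-03] [-7.25189999  0.33532099 21.6775063 ] [-0.0282595   1.58339272  0.04030437]
```

Net force is about 26 N at z=38.2 mm, which is close to home. I'll release and press each end separately with shut fingers.

{"fn": "move_arm", "kwargs": {"increments": [[[0,0,0,0,0,0,0.04],[0,0,0,0,0,0,0.04],[0,0,0,0,0,-0.015,0.04],[0,0,0,0,0,-0.025,0.04],[0,0,0,0,0,-0.01,0.0]]]}}

```text
time_s: 9.9
ee_pos: [0.5153, -0.0416, 0.0883]
tool_rot: [3.14, 0.086, 0.004]
ft_force: [0.3, -0.2, -0.6]
width: 0.319
finger_force: 0.0
```

{"fn": "move_arm", "kwargs": {"increments": [[[0,0,0,0,0.02,0,0],[0,0,0,0,0.032,0,0],[0,0,0,0,0,0.02,0],[0,0,0,0,0,0.015,0],[0,0,0,0,0,0.008,0]]]}}

```text
time_s: 10.4
ee_pos: [0.5165, -0.0938, 0.0424]
tool_rot: [-3.14, -0.086, 0.002]
ft_force: [-0.3, 0.1, -0.4]
width: 0.001
finger_force: 0.0
```

{"fn": "move_arm", "kwargs": {"increments": [[[0,0,0,0,0,0.004,0],[0,0,0,0,0,0.002,0],[0,0,0,0,0,0.001,0],[0,0,0,0,0,0.001,0],[0,0,0,0,0,0,0]]]}}

```text
time_s: 10.9
ee_pos: [0.5173, -0.0935, 0.0361]
tool_rot: [3.14, 0.087, 0.001]
ft_force: [0.1, -1.1, 0.3]
width: 0.001
finger_force: 0.0
```

{"fn": "move_arm", "kwargs": {"increments": [[[0,0,0,0,0,0.001,0],[0,0,0,0,0,0.001,0],[0,0,0,0,0,0.001,0],[0,0,0,0,0,0,0],[0,0,0,0,0,0,0]]]}}

```text
time_s: 11.4
ee_pos: [0.5173, -0.0936, 0.034]
tool_rot: [3.14, 0.086, 0.001]
ft_force: [-6.3, 1.0, 17.7]
width: -0.001
finger_force: 8.8
```

{"fn": "move_arm", "kwargs": {"increments": [[[0,0,0,0,0,0.0005,0],[0,0,0,0,0,0.0005,0],[0,0,0,0,0,0,0],[0,0,0,0,0,0,0],[0,0,0,0,0,0,0]]]}}

```text
time_s: 11.9
ee_pos: [0.5174, -0.0936, 0.034]
tool_rot: [3.14, 0.086, 0.002]
ft_force: [-8.1, 0.8, 31.2]
width: -0.001
finger_force: 15.4
```

End b is solid at 34.0 mm, which is home height. Next is end a.

{"fn": "move_arm", "kwargs": {"increments": [[[0,0,0,0,0,-0.02,0],[0,0,0,0,0,-0.03,0],[0,0,0,0,-0.024,0,0],[0,0,0,0,-0.04,0,0],[0,0,0,0,-0.04,0,0]]]}}

```text
time_s: 12.4
ee_pos: [0.5115, 0.0108, 0.0822]
tool_rot: [3.14, 0.083, 0.002]
ft_force: [1.0, -0.1, -0.4]
width: -0.002
finger_force: 0.0
```

{"fn": "move_arm", "kwargs": {"increments": [[[0,0,0,0,0,0.015,0],[0,0,0,0,0,0.02,0],[0,0,0,0,0,0.008,0],[0,0,0,0,0,0.002,0],[0,0,0,0,0,0,0]]]}}

```text
time_s: 12.9
ee_pos: [0.5114, 0.0099, 0.0369]
tool_rot: [3.14, 0.085, -0.0]
ft_force: [-1.0, 0.4, 0.9]
width: 0.001
finger_force: 0.0
```

{"fn": "move_arm", "kwargs": {"increments": [[[0,0,0,0,0,0.001,0],[0,0,0,0,0,0.001,0],[0,0,0,0,0,0.001,0],[0,0,0,0,0,0,0],[0,0,0,0,0,0,0]]]}}

```text
time_s: 13.4
ee_pos: [0.5117, 0.0102, 0.0342]
tool_rot: [3.14, 0.086, 0.001]
ft_force: [0.1, -0.7, 4.5]
width: 0.0
finger_force: 2.1
```

{"fn": "move_arm", "kwargs": {"increments": [[[0,0,0,0,0,0.001,0],[0,0,0,0,0,0.0005,0],[0,0,0,0,0,0,0],[0,0,0,0,0,0,0],[0,0,0,0,0,0,0]]]}}

```text
time_s: 13.9
ee_pos: [0.5118, 0.0102, 0.034]
tool_rot: [3.14, 0.086, 0.002]
ft_force: [-7.1, -1.3, 26.4]
width: 0.002
finger_force: 13.1
```

Run:
```python
from station import manip
from h import *
for n in("scene","side"):
    s=manip.snapshot(n);u=(346,200) if n=="scene" else (342,180)
d=pickle.load(open("s0.pkl","rb"))
o=manip.get_obs();print(o["ee_pos"],o["ft_force"],o["joints"])
```

```text
[0.51174234 0.01017435 0.03400067] [-6.6534567  -0.9878406  26.20474677] [-0.0728642   0.51605337 -0.06906821  2.04298756  0.06243459  0.58323265
 -1.70113769]
```

Both ends are solid at 34.0 mm. Next I'll estimate the leaf's angle from the two initial fixed views, with its top tip at scene (321,186.5) / side (313.5,175.5), and raise the arm.

{"fn": "move_arm", "kwargs": {"increments": [[[0,0,0,0,0,-0.02,0],[0,0,0,0,0,-0.04,0],[0,0,0,0,0,-0.045,0],[0,0,0,0,0,-0.045,0],[0,0,0,0,0,-0.03,0]]]}}

```text
time_s: 14.5
ee_pos: [0.512, 0.0104, 0.2155]
tool_rot: [-3.14, -0.086, -0.005]
ft_force: [1.1, -0.2, -0.4]
width: 0.001
finger_force: 0.0
```

Run:
```python
from station import manip
from h import *
d=pickle.load(open("s0.pkl","rb"));a,b=d["scene"],d["side"]
t=tri([ray(a,(321,186.5)),ray(b,(313.5,175.5))]);print(t)
# jig frame: centre from pins; tool coords at w3 -> world
c=np.array([.5138,-.0357,0]);th=np.radians(3.1);J=np.array([[np.cos(th),-np.sin(th),0],[np.sin(th),np.cos(th),0],[0,0,1]])
print("jig coords",J.T@(t-c))
def proj(s,X):
    X=np.array(s["R"])@X+s["t"];p=X[:2]/X[2];p=p*(1+s["k1"]*(p@p));K=s["mtx"];return (K[0,0]*p[0]+K[0,2]).round(1),(K[1,1]*p[1]+K[1,2]).round(1)
for A in(1.5,1.6,1.7,1.8,1.95):
    X=[c+J@np.array([50-r*np.cos(A),y,46+r*np.sin(A)])*1 if 0 else c+J@(np.array([50-r*np.cos(A)+4*np.sin(A),y,46+r*np.sin(A)+4*np.cos(A)])/1000) for r,y in((97,62),(97,-62),(112,44))]
    print(A,[proj(a,x) for x in X],[proj(b,x) for x in X])
o=manip.get_obs();print(o["time_s"],o["ee_pos"])
I=[]
for n,(x,y) in(("scene",(305,170)),("side",(295,150))):
    s=manip.snapshot(n);I.append(cv2.resize(s["img"][y:y+80,x-20:x+60],None,fx=5,fy=5,interpolation=cv2.INTER_CUBIC))
cv2.imwrite("pics/e1.png",np.hstack(I)[:,:,::-1])
```

```text
[ 0.59316163 -0.09726051  0.13287633]
jig coords [ 0.07591638 -0.06576221  0.13287633]
1.5 [(np.float64(319.8), np.float64(210.5)), (np.float64(329.5), np.float64(186.5)), (np.float64(321.5), np.float64(202.7))] [(np.float64(328.3), np.float64(198.0)), (np.float64(323.5), np.float64(172.0)), (np.float64(328.2), np.float64(189.3))]
1.6 [(np.float64(316.5), np.float64(210.1)), (np.float64(326.5), np.float64(186.2)), (np.float64(317.8), np.float64(202.2))] [(np.float64(324.6), np.float64(198.2)), (np.float64(320.2), np.float64(172.2)), (np.float64(323.9), np.float64(189.5))]
1.7 [(np.float64(313.3), np.float64(210.0)), (np.float64(323.5), np.float64(186.1)), (np.float64(314.1), np.float64(202.1))] [(np.float64(321.0), np.float64(198.7)), (np.float64(316.8), np.float64(172.6)), (np.float64(319.7), np.float64(190.1))]
1.8 [(np.float64(310.1), np.float64(210.1)), (np.float64(320.6), np.float64(186.3)), (np.float64(310.5), np.float64(202.2))] [(np.float64(317.4), np.float64(199.5)), (np.float64(313.5), np.float64(173.4)), (np.float64(315.6), np.float64(191.0))]
1.95 [(np.float64(305.7), np.float64(210.8)), (np.float64(316.5), np.float64(187.0)), (np.float64(305.3), np.float64(203.1))] [(np.float64(312.1), np.float64(201.2)), (np.float64(308.7), np.float64(175.0)), (np.float64(309.5), np.float64(192.9))]
14.5 [0.51200489 0.01038898 0.21547578]
```

View pics/e1.png

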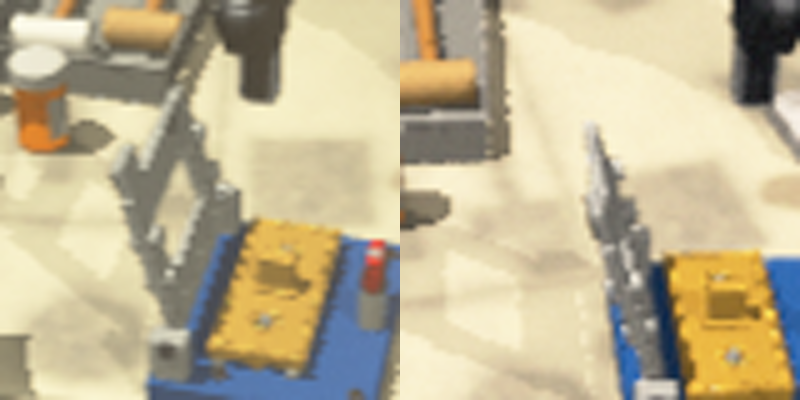

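The leaf is at about 1.8 rad with its top edge at jig x≈76 mm, z≈133 mm. I'll check the pill jar's clearance before going behind the leaf.

Run:
```python
from h import *
o,s=pickle.load(open("w1.pkl","rb"));print(onz(s,(253,36),.072,o))
o,s=pickle.load(open("w2.pkl","rb"));print(onz(s,(77,43),.072,o),onz(s,(10,15),.072,o))
```

```text
[ 0.73127424 -0.19091435  0.072     ]
[ 0.72975475 -0.19200716  0.072     ] [ 0.75535475 -0.15699863  0.072     ]
```

{"fn": "move_arm", "kwargs": {"increments": [[[0,0,0,0.018,0,0,0],[0,0,0,0.025,0,0,0],[0,0,0,0.025,0,0,0],[0,0,0,0.021,0,0,0],[0,0,0,0.015,0,0,0]]]}}

```text
time_s: 15.1
ee_pos: [0.616, 0.0161, 0.211]
tool_rot: [3.14, 0.087, -0.002]
ft_force: [0.7, -0.8, 0.3]
width: 0.003
finger_force: 0.0
```

The jar is well clear. I'll go down behind the leaf.

{"fn": "move_arm", "kwargs": {"increments": [[[0,0,0,0,0,0.02,0],[0,0,0,0,0,0.03,0],[0,0,0,0,0,0.03,0],[0,0,0,0,0,0.016,0],[0,0,0,0,0,0,0]]]}}

```text
time_s: 15.6
ee_pos: [0.6128, 0.0158, 0.1128]
tool_rot: [3.14, 0.087, -0.01]
ft_force: [0.3, -0.2, 0.6]
width: -0.002
finger_force: 0.0
```

{"fn": "move_arm", "kwargs": {"increments": [[[0,0,0,-0.008,0,0,0],[0,0,0,-0.01,0,0,0],[0,0,0,-0.01,0,-0.002,0],[0,0,0,-0.01,0,-0.004,0],[0,0,0,-0.01,0,-0.004,0]]]}}

```text
time_s: 16.1
ee_pos: [0.5666, 0.0133, 0.1272]
tool_rot: [-3.14, -0.086, -0.002]
ft_force: [2.4, -0.0, -1.2]
width: 0.003
finger_force: 1.2
```

{"fn": "move_arm", "kwargs": {"increments": [[[0,0,0,-0.01,0,-0.002,0],[0,0,0,-0.01,0,0,0],[0,0,0,-0.01,0,0.003,0],[0,0,0,-0.01,0,0.004,0],[0,0,0,0,0,0,0]]]}}

```text
time_s: 16.6
ee_pos: [0.525, 0.011, 0.1204]
tool_rot: [3.14, 0.086, -0.005]
ft_force: [0.8, 0.0, -1.2]
width: 0.006
finger_force: 0.0
```

{"fn": "move_arm", "kwargs": {"increments": [[[0,0,0,-0.009,0,0.007,0],[0,0,0,-0.008,0,0.008,0],[0,0,0,-0.007,0,0.009,0],[0,0,0,-0.006,0,0.009,0],[0,0,0,-0.004,0,0.009,0]]]}}

```text
time_s: 17.1
ee_pos: [0.4923, 0.0092, 0.0783]
tool_rot: [3.14, 0.086, -0.002]
ft_force: [0.2, 0.5, 2.7]
width: 0.002
finger_force: 0.9
```

{"fn": "move_arm", "kwargs": {"increments": [[[0,0,0,-0.003,0,0.008,0],[0,0,0,-0.003,0,0.007,0],[0,0,0,-0.002,0,0.006,0],[0,0,0,-0.001,0,0.003,0],[0,0,0,0,0,0,0]]]}}

```text
time_s: 17.6
ee_pos: [0.484, 0.0087, 0.0548]
tool_rot: [3.14, 0.086, -0.002]
ft_force: [-0.3, -0.1, -0.5]
width: 0.001
finger_force: 0.0
```

{"fn": "move_arm", "kwargs": {"increments": [[[0,0,0,0,0,0.002,0],[0,0,0,0,0,0.0015,0],[0,0,0,0,0,0.001,0],[0,0,0,0,0,0,0],[0,0,0,0,0,0,0]]]}}

```text
time_s: 18.1
ee_pos: [0.4846, 0.0088, 0.0509]
tool_rot: [3.14, 0.086, 0.001]
ft_force: [0.1, -0.2, -0.5]
width: -0.004
finger_force: 0.0
```

{"fn": "move_arm", "kwargs": {"increments": [[[0,0,0,0,0,0.001,0],[0,0,0,0,0,0.001,0],[0,0,0,0,0,0.0005,0],[0,0,0,0,0,0,0],[0,0,0,0,0,0,0]]]}}

```text
time_s: 18.6
ee_pos: [0.4848, 0.0089, 0.0496]
tool_rot: [3.14, 0.086, 0.002]
ft_force: [-6.0, -0.7, 22.0]
width: 0.003
finger_force: 11.1
```

The leaf is solid at 49.6 mm, so it's shut flat. Next I'll lift, move over the latch, and turn the tool a quarter.

{"fn": "move_arm", "kwargs": {"increments": [[[0,0,0,0,0,-0.03,0.0],[0,0,0,0,0,-0.045,0.0],[0,0,0,-0.018,0.023,-0.005,0.04],[0,0,0,-0.0175,0.023,0,0.04],[0,0,-8,0,0,0,0.04]]]}}

```text
time_s: 19.1
ee_pos: [0.4494, -0.0423, 0.1286]
tool_rot: [3.126, 0.3, -0.001]
ft_force: [1.4, 0.2, -0.1]
width: 0.47
finger_force: 0.0
```

{"fn": "move_arm", "kwargs": {"increments": [[[0,0,-8.5,0,0,0,0.04],[0,0,-8.5,0,0,0,0.04],[0,0,-8.5,0,0,0,0.04],[0,0,-8.5,0,0,0,0.04],[0,0,-8.5,0,0,0,0.04]]]}}

```text
time_s: 19.6
ee_pos: [0.4515, -0.0391, 0.1283]
tool_rot: [2.799, 1.426, 0.0]
ft_force: [-0.2, 0.3, -0.4]
width: 0.47
finger_force: 0.0
```

{"fn": "move_arm", "kwargs": {"increments": [[[0,0,-8.5,0,0,0,0.04],[0,0,-8.5,0,0,0,0.04],[0,0,-8.5,0,0,0,0.04],[0,0,-8.5,0,0,0,0.04],[0,0,-5.5,0,0,0,0.04]]]}}

```text
time_s: 20.1
ee_pos: [0.4515, -0.0392, 0.1283]
tool_rot: [2.153, 2.288, 0.0]
ft_force: [-0.7, 0.7, 0.4]
width: 0.465
finger_force: 0.0
```

{"fn": "move_arm", "kwargs": {"increments": [[[0,0,0,0,0,0,0.04],[0,0,0,0,0,0,0.04],[0,0,0,0,0,0,0.04],[0,0,0,0,0,0,0.04],[0,0,0,0,0,0,0.04]]]}}

```text
time_s: 20.6
ee_pos: [0.4515, -0.039, 0.1283]
tool_rot: [2.16, 2.281, -0.0]
ft_force: [-0.2, 0.1, -0.2]
width: 0.467
finger_force: 0.0
```

```bash
python3 look.py w4
python3 - <<'E'
from meas import *
o,s=pickle.load(open("w4.pkl","rb"));R=Ro.from_rotvec(o["tool_rot"]).as_matrix();P=np.array(o["ee_pos"])
h=cv2.cvtColor(s["img"],cv2.COLOR_RGB2HSV);print(R.round(3))
for lo,hi in(((0,150,60),(8,255,255)),((172,150,60),(180,255,255))):
  for c in blobs(s,lo,hi,40)[:3]:
    print(cv2.boundingRect(c),wrect(s,c,.077,o),(R.T@(onz(s,c.mean(0)[0],.077,o)-P)).round(4))
E
```

```text
20.6 [ 0.4515 -0.039   0.1283] [ 2.16   2.281 -0.   ] [ 0.31  0.32 -0.42  2.08  0.18  0.78 -0.17] [-0.17  0.1  -0.2 ]
[[-0.054  0.999  0.   ]
 [ 0.999  0.054 -0.   ]
 [-0.     0.    -1.   ]]
(314, 192, 16, 28) (array([450.7, -28.7]), array([10. , 19.6]), np.float32(97.2)) [ 0.0098 -0.0002  0.0513]
(50, 319, 43, 23) (array([ 248.4, -147.9]), array([13.9, 33.8]), np.float32(151.3)) [-0.097  -0.2081  0.0513]
(316, 222, 14, 18) (array([452.6, -47.6]), array([ 9.4, 13.2]), np.float32(93.5)) [-0.0081  0.0009  0.0513]
```

View pics/w4.png

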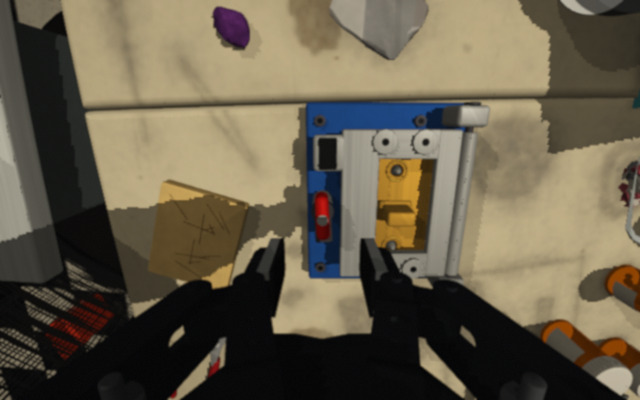

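The leaf lies shut with dowels showing in the casting's holes through the window. The red wing is at (322,216), centred under the tool. I'll descend and grip it.

{"fn": "move_arm", "kwargs": {"increments": [[[0,0,0,0.001,0,0.02,0.04],[0,0,0,0,0,0.025,0.04],[0,0,0,0,0,0.015,0.04],[0,0,0,0,0,0.008,0.04],[0,0,0,0,0,0,0.03]]]}}

```text
time_s: 21.15
ee_pos: [0.4509, -0.038, 0.0596]
tool_rot: [-2.159, -2.281, 0.002]
ft_force: [0.1, 0.4, 0.0]
width: 0.349
finger_force: 0.0
```

{"fn": "move_arm", "kwargs": {"force": 30, "increments": [[[0,0,0,0,0,0,0.003],[0,0,0,0,0,0,0.003],[0,0,0,0,0,0,0.003],[0,0,0,0,0,0,0.003],[0,0,0,0,0,0,0.003]]]}}

```text
time_s: 21.65
ee_pos: [0.4517, -0.038, 0.061]
tool_rot: [2.159, 2.281, 0.001]
ft_force: [-1.8, 1.7, 7.1]
width: 0.11
finger_force: 32.7
```

{"fn": "move_arm", "kwargs": {"increments": [[[0,0,-8,0,0,0,0.003],[0,0,-8,0,0,0,0.003],[0,0,-8,0,0,0,0.003],[0,0,-8,0,0,0,0.003],[0,0,-8,0,0,0,0.003]]]}}

```text
time_s: 22.15
ee_pos: [0.4512, -0.0383, 0.0609]
tool_rot: [1.241, 2.886, -0.001]
ft_force: [-4.2, 0.4, 10.2]
width: 0.107
finger_force: 33.1
```

{"fn": "move_arm", "kwargs": {"increments": [[[0,0,-8,0,0,-0.0005,0.003],[0,0,-8,0,0,-0.0005,0.003],[0,0,-8,0,0,0,0.003],[0,0,-8,0,0,0,0.003],[0,0,-8,0,0,0,0.003]]]}}

```text
time_s: 22.65
ee_pos: [0.4508, -0.0388, 0.0611]
tool_rot: [-0.18, -3.135, 0.001]
ft_force: [-1.2, -1.1, -5.0]
width: 0.106
finger_force: 31.1
```

{"fn": "move_arm", "kwargs": {"increments": [[[0,0,-6,0,0,0,0.003],[0,0,-4,0,0,0,0.003],[0,0,-2,0,0,0,0.003],[0,0,0,0,0,0,0.003],[0,0,0,0,0,0,0.003]]]}}

```text
time_s: 23.15
ee_pos: [0.4508, -0.0389, 0.0611]
tool_rot: [0.137, -3.137, 0.001]
ft_force: [-1.9, -3.6, -2.0]
width: 0.111
finger_force: 33.2
```

Run:
```python
from station import manip
from h import *
o=manip.get_obs();R=Ro.from_rotvec(o["tool_rot"]).as_matrix()
print(o["time_s"],np.degrees(np.arctan2(R[1,0],R[0,0])),o["moment"],o["ft_force"],o["joints"])
```

```text
23.15 -175.01434658371173 [-0.7662126   0.61458806 -0.61438123] [-1.86855344 -3.61867451 -1.98542102] [ 0.57185875  0.52631199 -0.79255575  2.11872711  0.57315149  0.72221399
  1.05806075]
```

The tool has turned 92° and there's a counter-moment of 0.6 N m, so the latch is at its stop. I'll release, rise and check.

{"fn": "move_arm", "kwargs": {"increments": [[[0,0,1,0,0,0,0.03],[0,0,0,0,0,0,0.03],[0,0,0,0,0,0,0.03],[0,0,0,0,0,-0.02,0.03],[0,0,0,0,0,-0.04,0.03]]]}}

```text
time_s: 23.65
ee_pos: [0.4501, -0.0377, 0.1204]
tool_rot: [0.116, -3.136, -0.002]
ft_force: [1.8, -0.3, 0.5]
width: 0.355
finger_force: 0.0
```

{"fn": "move_arm", "kwargs": {"increments": [[[0,0,0,0,0,-0.04,0.03],[0,0,0,0,0,-0.03,0.03],[0,0,0,0,0,0,0.03],[0,0,0,0,0,0,0.03],[0,0,0,0,0,0,0.03]]]}}

```text
time_s: 24.15
ee_pos: [0.4509, -0.0382, 0.1904]
tool_rot: [0.114, -3.138, 0.0]
ft_force: [-0.3, -0.6, -0.9]
width: 0.352
finger_force: 0.0
```

```bash
python3 look.py w5
python3 - <<'E'
from meas import *
o,s=pickle.load(open("w5.pkl","rb"));h=[]
m=cv2.cvtColor(s["img"],cv2.COLOR_RGB2HSV);m=cv2.inRange(m,(0,150,60),(8,255,255))|cv2.inRange(m,(172,150,60),(180,255,255))
n,l,st,ce=cv2.connectedComponentsWithStats(m)
ys,xs=np.where(m)
w=np.array([onz(s,p,.077,o)[:2] for p in zip(xs.astype(float),ys)])
k=np.linalg.norm(w-[.452,-.039],axis=1)<.03
print(cv2.minAreaRect((w[k]*1000).astype(np.float32)),xs[k].mean(),ys[k].mean())
E
```

```text
24.15 [ 0.4509 -0.0382  0.1904] [ 0.114 -3.138  0.   ] [ 0.73  0.35 -0.95  1.97  0.34  0.99  1.27] [-0.29 -0.63 -0.86]
((450.1891784667969, -38.97230529785156), (33.39982223510742, 10.029776573181152), 3.793698310852051) 321.12714776632305 195.28178694158075
```

The wing now measures 33 x 10 mm along the jig's x axis (3.8° against 3.1°), so the latch is locked. The arm is clear, so I'll hand in.

```bash
python3 -c "
from station import manip
print(manip.sign_off())"
```

```text
the job is handed in; nothing more can be done
None
```

The job is handed in at about 24 s: the casting is on both dowels with both ends pressed solid at rail height, the leaf is shut flat, the latch is turned to its stop over it, and the arm touched nothing else on the bench; the hand-in call returned no verdict.

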